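Dial open the gauge-box bolt lock

ROBOT

A 7-joint arm with a two-finger parallel gripper is mounted at the origin on the work surface. World frame = base frame: x ahead of the robot, y to its left, z up, the work surface at z = 0. Lengths are in m, angles in rad, forces in N, time in s.
With the tool pointing down it reaches from about 0.4 to 0.85 m from the base axis. Payload 10.4 kg.
Tool frame: the origin (TCP) lies on the centre line of the jaws, within the pads' length; the fingertips stand 17 mm ahead of it and the grasp point (between the pads) lies 2 mm behind it; z points along the fingers, y is the direction in which the jaws open and shut (so a half turn about z gives the same grasp; the last joint's range is limited). The gripper opens to 87 mm and grips with 3 to 60 N. Pads are 19 mm wide; open, the fingers measure 117 mm over their backs; the gripper's body (75 mm by 190 mm) begins 51 mm behind the grasp point.
Start: joints at [-1.368, 0.332, -0.065, 1.46, 0.022, 1.35, -0.088], TCP at [0.14, 0.609, 0.24] pointing down, gripper open.
Joint ranges: [-2.6, 2.6], [-0.5, 2.12], [-1.47, 1.34], [0.16, 2.42], [-1.27, 4.41], [0.06, 2.06], [-2.6, 2.6]. Speed limits (rad/s): [2.22, 2.22, 2.79, 2.79, 3.14, 3.14, 3.14].

INTERFACE

Orientations are given as a unit quaternion [x, y, z, w].
In Python, from bench import r gives the robot as it stands.
- The arm moves only by the tool apply_moves, never from a script. Its argument "commands" is a list of rows, each an object with "rot": the turn, a rotation vector about the world's x, y, z in units of 180 degrees (1.0 is 180 degrees), a list of three; "linear": the shift along the world's x, y, z in units of 0.3 m (1.0 is 0.3 m), a list of three; "grip": the closure, from -1 (fully open) to 1 (shut). A call has 1 to 20 rows; each row is the pose to reach, as a shift and turn from the pose commanded when the call began, turning the shorter way round; what a row does not reach only later rows make up. A row lasts 1/10 s, in which the tool goes at most 50 mm and 8.59 degrees, less where a joint would pass 70% of its speed; a pose out of reach is approached as far as the arm can. A call with a number of a shift or a turn outside -1 to 1 is refused whole. A call with a gripper value outside its range is refused whole. The fingers move at their own pace and stop on an object; "newtons" is the grip in N (left out, the last holds). Time passes only in rows, so rows that repeat a pose let the fingers close. It gives the time, the measured TCP pose, the force and the opening at its end, in the units of the state.
- r.read_state(): the state, without advancing time (a new reading comes with each control period).
- r.camera(name): name is "scene" or "top" or "wrist"; returns a dict with "frame" (384x512x3 uint8, red, green, blue), "mtx" (3x3 intrinsics, pixels), "extrinsics" (4x4, takes a point from world to camera coordinates). Camera axes: x right, y down, z forward; pixel columns grow to the right and rows downward; lengths in m; the calibration is good to about 2 mm. A picture is of the moment at which its call begins. There is no depth.
- r.close_job(): hands the job in, once; it reports no verdict.
Trained networks look in a picture, given as the dict that the camera call returned (one of the last four; its "shot" number tells which), for a name from the list of things; names that differ only in an ending like _2 or _b are one class to them, and where a whole thing is asked for, a point or a joint stands for the part that bears it (a point fixed in the world has none). Each returns a list of dicts, best first, with "p" (0 to 1); they miss things now and then, are a little off and sometimes report something else, mostly with a low value. They report only what shows in the picture. A call takes as long as a camera call.
- r.search_frame(thing, picture): "bbox" ([left, top, width, height] in pixels, round what is visible of it).
- r.spot_point(thing, picture): "location" ([column, row] in pixels: a listed point, or the origin of a listed thing).
The state is a dict: "time": time; "joint_positions": joint angles; "joint_vel": joint speeds; "joint_torque": joint torques, N m; "ee_pos": TCP position; "eef_rot": TCP orientation; "ft_force": force on the tool from outside, world axes, zero at the start; "torque": the same for the moment, N m; "width": finger opening in m.
Only numpy, scipy, OpenCV 4.12 (cv2) and the standard library are available. Lean on these libraries where they do the work, as an engineer would, in place of code of your own. Each camera call takes 0.05 s, during which the arm holds its last target. There are 200 camera calls.

TASK

Unlock the steel gauge box on the bench: turn its left dial to 3 and its right dial to 7, then slide the bolt knob to the left until the bolt is drawn fully back. The lock is worn and each catch drops in a little before or after its number, so feel for it and stop as soon as the dial is held; never force a dial or the bolt, and leave the ring gauge, tool holder, chuck key and spanner where they lie.

Things in the scene. Friction and masses are not known exactly. Their poses are not given: they have to be found in the camera images.
- gauge_box: Grey steel box, lid shut, fixed; 220 mm deep (x), 320 wide (y), lid 100 mm above the bench. A dark lock case (92 x 270 mm, top 132 mm above the bench) lies across the lid's front half. Origin under its centre at bench height; x away from the operator, y to the operator's left. Left dial's axis at (-0.030, 0.085), right dial's (-0.030, -0.012), bolt knob shot at (-0.030, -0.113).
- dial_a (a joint): Left dial's angle, rad, growing anticlockwise seen from above, no wrap; number k is at the mark at k x 0.628, so 3 reads 1.885. Starts at 0.60 to 1.35. Drag up to 0.15 N m; stays where left. The catch drops in up to 0.24 rad before or after the number (hidden, differs each time); then the dial has about 0.09 rad of play and stops dead both ways. 0.2 N m extra shows the stop, 0.5 N m forces it. Sweep under 1 rad/s.
- dial_a_grip (a point): On the left dial's axis, 17.5 mm above the case top; turns with the dial. Black disc 62 mm across, 5.5 thick, white numerals 0 to 9 clockwise; on it an aluminium grip bar 40 long, 12 thick, its top 27.5 mm above the case. Site x runs along the bar to numeral 0 (dark line on the bar's top at that end), z up. The number set is the one at the white mark on the case at the dial's far (box +x) side.
- dial_b (a joint): Right dial's angle, rad, growing anticlockwise seen from above, no wrap; number k is at the mark at k x 0.628, so 7 reads 4.398. Starts at 4.93 to 5.68. Drag up to 0.15 N m; stays where left. The catch drops in up to 0.24 rad before or after the number (hidden, differs each time); then the dial has about 0.09 rad of play and stops dead both ways. 0.2 N m extra shows the stop, 0.5 N m forces it. Sweep under 1 rad/s.
- dial_b_grip (a point): The same point on the right dial, which is made alike; its axis is 97 mm to the right of the left dial's.
- catch_a: Spring catch under the left dial, inside the case, unseen; origin on the dial's axis. Its 5 mm steel pin, 22 mm from the axis, rubs under the dial with 5 N of spring and pops 4 mm up into the dial's only gate when that comes over it; this clears the bolt. Over 25 N on the catch, from dial or bolt, damages it.
- catch_b: The like catch under the right dial.
- bolt (a joint): Bolt travel, m: 0 shot (its nose in the keeper eye on the box's right end, 128 mm high), growing as the knob slides to the operator's left (box +y), 0.034 at the stop, fully drawn. Drag about 2 N, no spring. A catch that has not dropped in stops the bolt after 1 to 12 mm.
- bolt_knob (a point): In the middle of the bolt's steel knob, a round post 14 to 18 mm thick standing 26 mm above the case top; the point is 16 mm above the case top and moves with the bolt, along box y.
- ring_gauge: Loose steel ring, 48 mm outside, 16 mm high, lying on the lid behind the lock; origin at its underside. Leave it.
- tool_holder: Loose lathe tool holder, dark steel block 32 x 75 mm, 72 mm high with its screw, on the bench behind the box; origin at its underside. Leave it.
- chuck_key: Loose T-handled chuck key, 120 mm long, 140 mm across its bar, on the bench right of the box; origin under its shaft. Leave it.
- spanner: Loose open-ended spanner, 170 mm, on the bench left of the box; origin at its middle. Leave it.

How it is judged:
On the way, in this order (a step that is already met when the one before it is completed fails the run):
1. both dials set to their numbers with the bolt still shot (value of joint dial_a between 1.565 and 2.205 rad and value of joint dial_b between 4.078 and 4.718 rad and value of joint bolt below 0.013 m), for 0.2 s.
2. bolt drawn fully back (value of joint bolt above 0.031 m), for 0.2 s.
At the end, for the whole second after the job is handed in: The bolt is drawn back to within 3 mm of its stop and at rest, the left dial stands at 3 and the right at 7 (within half a number), and the ring gauge, tool holder, chuck key and spanner lie within 20 mm of where they were (value of joint bolt above 0.031 m and velocity of joint bolt below 0.01 m/s and value of joint dial_a between 1.565 and 2.205 rad and value of joint dial_b between 4.078 and 4.718 rad and distance of each of ring_gauge, tool_holder, chuck_key, spanner from where it was at the start of the episode below 0.02 m); the robot touches nothing.
It fails at once if the left catch is forced, by its dial or by the bolt (over 25 N) (contact force between catch_a and anything else above 25 N).
It fails at once if the right catch is forced, by its dial or by the bolt (over 25 N) (contact force between catch_b and anything else above 25 N).
It fails at once if a bystander is moved by more than 20 mm (distance of any of ring_gauge, tool_holder, chuck_key, spanner from where it was at the start of the episode above 0.02 m).
It also fails if it takes over 70 s, if anything falls off the work surface, if the arm or the gripper's body presses on something with over 40 N, if the wrist force passes 120 N, or if a joint passes its speed limit or range.

## Working session

There is one attempt and no reset: what is moved stays moved. The work goes in short steps, Python scripts to look and compute and a tool call to move; the robot and the scene stay as the last step left them, time stands still between calls to the robot, and variables do not carry over. Pictures are saved under pics/ and viewed, about 8 in all and at most 12, crops included, and the job is handed in when it is done.

Besides the shell and the picture viewer there is one more tool, called in YAML: its name, and indented under it one key for each argument. apply_moves: Moves the arm, as the interface text tells. Its arguments: {"type":"object","properties":{"commands":{"type":"array","items":{"type":"object","properties":{"rot":{"type":"array","items":{"type":"number"}},"linear":{"type":"array","items":{"type":"number"}},"grip":{"type":"number"}}}},"newtons":{"type":"number"}},"required":["commands"]}

```bash
mkdir -p pics; cat > h.py <<'E'
import numpy as np, cv2
from bench import r
from scipy.spatial.transform import Rotation as R
def ray(c,px):
    K,E=c["mtx"],np.array(c["extrinsics"]); d=E[:3,:3].T@np.linalg.solve(K,[px[0],px[1],1]); o=-E[:3,:3].T@E[:3,3]; return o,d
def atz(c,px,z):
    o,d=ray(c,px); return o+d*(z-o[2])/d[2]
def proj(c,p):
    E=np.array(c["extrinsics"]); q=np.array(c["mtx"])@(E[:3,:3]@np.array(p)+E[:3,3]); return q[:2]/q[2]
def save(c,n,crop=None,s=1):
    im=cv2.cvtColor(c["frame"],cv2.COLOR_RGB2BGR)
    if crop: x,y,w,h=crop; im=im[y:y+h,x:x+w]
    cv2.imwrite("pics/"+n,cv2.resize(im,None,fx=s,fy=s,interpolation=cv2.INTER_CUBIC))
E
python3 - <<'E'
from h import *
s=r.read_state(); print({k:np.round(v,4) for k,v in s.items()})
ims=[]
for n in ["top","scene"]:
    c=r.camera(n); ims.append(c["frame"])
    print(n,np.round(ray(c,(256,192))[0],3))
    for t,z in [("dial_a_grip",.1495),("dial_b_grip",.1495),("bolt_knob",.148),("gauge_box",0)]:
        for d in r.spot_point(t,c)[:3]: print(t,np.round(d["location"],1),round(d["p"],2),np.round(atz(c,d["location"],z),4))
    save(c,n+"0.png",None,1.5)
E
```

```text
{'time': np.float64(0.0), 'joint_positions': array([-1.3676,  0.3329, -0.0647,  1.4609,  0.0216,  1.3499, -0.0885]), 'joint_vel': array([-0.0008, -0.0008,  0.0015,  0.001 , -0.0011,  0.0003,  0.0001]), 'joint_torque': array([ 3.00000e-04, -6.23265e+01,  2.50000e-02, -3.89892e+01,
       -6.13000e-02,  3.98000e-02,  1.00000e-04]), 'ee_pos': array([0.1398, 0.6088, 0.2388]), 'eef_rot': array([ 1.126e-01,  9.936e-01, -7.000e-04, -1.000e-04]), 'ft_force': array([ 0.156 ,  0.023 , -0.2518]), 'torque': array([-0.0117, -0.0255, -0.0319]), 'width': np.float64(0.0867)}
top [0.469 0.035 1.334]
dial_a_grip [209.4 242.8] 0.98 [0.4605 0.1699 0.1495]
dial_b_grip [243.9 234.5] 0.9 [0.4853 0.0773 0.1495]
bolt_knob [280.4 226.6] 0.42 [ 0.5094 -0.0214  0.148 ]
gauge_box [243.1 231.5] 0.77 [0.4964 0.0854 0.    ]
gauge_box [209.4 245.3] 0.2 [0.4518 0.1867 0.    ]
scene [1.123 0.526 0.803]
dial_a_grip [337.2 181.3] 0.74 [0.4644 0.173  0.1495]
dial_b_grip [301.7 168.1] 0.82 [0.4854 0.0792 0.1495]
bolt_knob [265.6 154.9] 0.68 [ 0.5077 -0.0242  0.148 ]
gauge_box [296.4 218. ] 0.78 [0.5133 0.0987 0.    ]
gauge_box [199.7 188.3] 0.53 [ 0.6181 -0.182   0.    ]
```

View pics/top0.png

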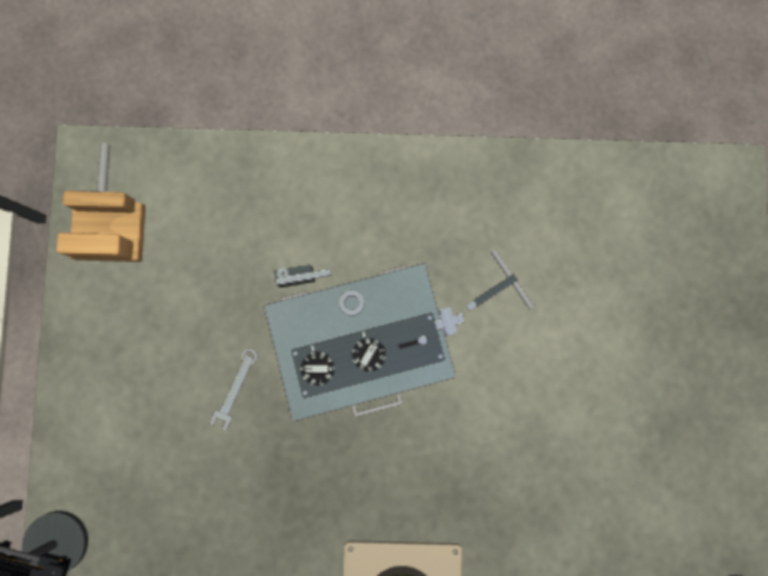

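View pics/scene0.png

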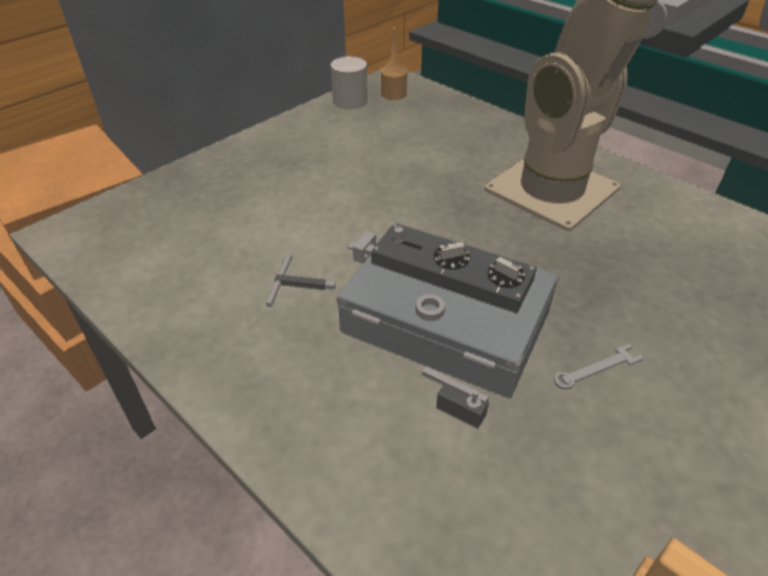

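apply_moves:
  commands:
    - {"linear":[0.1,-0.15,0.1],"rot":[0,0,-0.04],"grip":-1}
    - {"linear":[0.2,-0.3,0.2],"rot":[0,0,-0.08],"grip":-1}
    - {"linear":[0.3,-0.45,0.3],"rot":[0,0,-0.12],"grip":-1}
    - {"linear":[0.4,-0.6,0.4],"rot":[0,0,-0.16],"grip":-1}
    - {"linear":[0.5,-0.75,0.4],"rot":[0,0,-0.2],"grip":-1}
    - {"linear":[0.6,-0.85,0.4],"rot":[0,0,-0.22],"grip":-1}
    - {"linear":[0.6,-0.9,0.4],"rot":[0,0,-0.24],"grip":-1}
    - {"linear":[0.6,-0.9,0.4],"rot":[0,0,-0.24],"grip":-1}

```text
time: 1.3
ee_pos: [0.3241, 0.3338, 0.3612]
eef_rot: [0.476, 0.88, 0.001, 0.001]
ft_force: [0.6, 0.8, -0.2]
width: 0.0868
```

apply_moves:
  commands:
    - {"linear":[0.1,-0.15,0.0],"rot":[0,0,-0.04],"grip":-1}
    - {"linear":[0.2,-0.3,0.0],"rot":[0,0,-0.08],"grip":-1}
    - {"linear":[0.3,-0.45,0.0],"rot":[0,0,-0.12],"grip":-1}
    - {"linear":[0.4,-0.6,0],"rot":[0,0,-0.12],"grip":-1}
    - {"linear":[0.51,-0.72,0],"rot":[0,0,-0.12],"grip":-1}
    - {"linear":[0.51,-0.72,0],"rot":[0,0,-0.12],"grip":-1}
    - {"linear":[0.51,-0.72,0],"rot":[0,0,-0.12],"grip":-1}

```text
time: 2.0
ee_pos: [0.474, 0.1208, 0.3596]
eef_rot: [0.629, 0.777, -0.0, 0.0]
ft_force: [-0.6, 0.6, -0.4]
width: 0.0864
```

```bash
python3 - <<'E'
from h import *
s=r.read_state(); print(np.round(s["time"],2),np.round(s["ee_pos"],4),np.round(s["eef_rot"],4),np.round(s["joint_positions"],3))
c=r.camera("wrist"); print(np.round(ray(c,(256,192))[0],3))
for t,z in [("dial_a_grip",.1495),("bolt_knob",.148),("gauge_box",0)]:
    for d in r.spot_point(t,c)[:3]: print(t,np.round(d["location"],1),round(d["p"],2),np.round(atz(c,d["location"],z),4))
save(c,"w1.png",None,1.5)
E
```

```text
2.0 [0.474  0.1208 0.3596] [ 6.293e-01  7.772e-01 -0.000e+00  3.000e-04] [-0.85  -0.035  0.498  1.625  0.017  1.547 -0.144]
[0.459 0.191 0.505]
dial_a_grip [249.8 143.3] 0.67 [0.4597 0.1642 0.1495]
bolt_knob [257.4 274.5] 0.69 [ 0.5112 -0.0256  0.148 ]
gauge_box [267.1 178.1] 0.56 [0.5063 0.0949 0.    ]
gauge_box [249.9 211.2] 0.45 [0.4876 0.0217 0.    ]
```

View pics/w1.png

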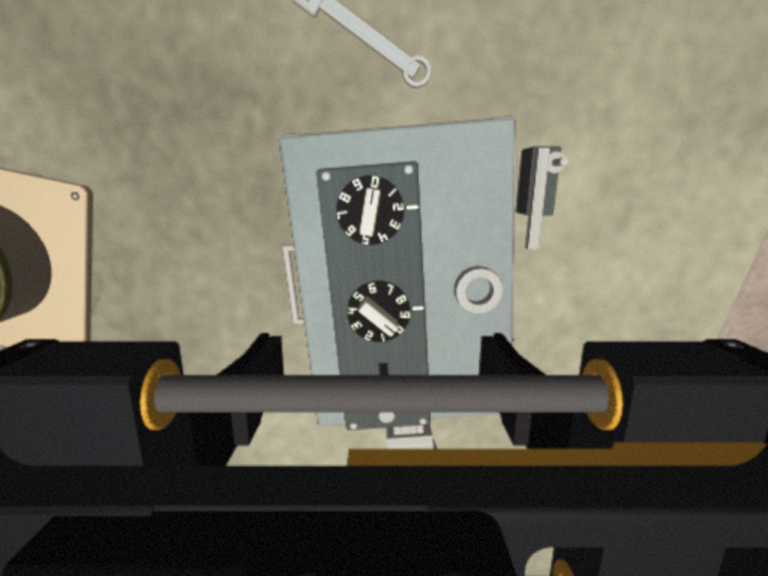

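```bash
cat >> h.py <<'E'
def disc(c,p0,zt=.1375):
    g=c["frame"].max(2).astype(np.uint8); S=8
    q=proj(c,p0); x0,y0=int(q[0])-40,int(q[1])-40
    x0=max(x0,0);y0=max(y0,0); sub=cv2.resize(g[y0:y0+80,x0:x0+80],None,fx=S,fy=S,interpolation=cv2.INTER_CUBIC)
    px=lambda u:(np.array(u,float)+.5)/S-.5+[x0,y0]
    out={}
    # disc: synthetic grid in world plane, rectified
    def rect(z,n=160,h=.04):
        a=np.linspace(-h,h,n); H=np.array([proj(c,[p0[0]+xx,p0[1]+yy,z]) for xx,yy in [(-h,-h),(h,-h),(h,h),(-h,h)]],np.float32)
        M=cv2.getPerspectiveTransform(np.float32([[0,0],[n-1,0],[n-1,n-1],[0,n-1]]),H)
        return cv2.warpPerspective(c["frame"],M,(n,n),flags=cv2.INTER_CUBIC|cv2.WARP_INVERSE_MAP), (2*h)/(n-1), h
    return rect
E
python3 - <<'E'
from h import *
W=r.camera("wrist");T=r.camera("top")
rows=[]
for nm,c in (("w",W),("t",T)):
    tiles=[]
    for p in [(.461,.169),(.486,.078)]:
        im,s,h=disc(c,p)(.1375)
        im2,_,_=disc(c,p)(.1595)
        # disc: radial contrast search: mean brightness outside ring 34mm minus inside ring 29mm
        g=cv2.GaussianBlur(im.max(2).astype(np.float32),(0,0),1.5); best=None
        th=np.linspace(0,2*np.pi,180,endpoint=False)
        for dx in np.arange(-8,8.1,.5):
            for dy in np.arange(-8,8.1,.5):
                f=lambda R:cv2.remap(g,((h+(dx/1e3)+R*np.cos(th))/s).astype(np.float32)[None],((h+dy/1e3+R*np.sin(th))/s).astype(np.float32)[None],1).ravel()
                v=np.median(f(.033)-f(.0295))-0.5*np.std(f(.033))*0+np.mean(np.clip(f(.033)-f(.0295),0,40))
                if best is None or v>best[0]: best=(v,dx,dy)
        # bar top
        m=(im2.min(2)>130).astype(np.uint8); n,l,st,ce=cv2.connectedComponentsWithStats(m)
        k=[i for i in range(1,n) if st[i,4]>400 and np.hypot(*(ce[i]-80))<30]
        rr=[]
        for i in k:
            (cx,cy),(w,hh),a=cv2.minAreaRect(np.argwhere(l==i)[:,::-1].astype(np.float32))
            ang=a if w>hh else a+90
            rr.append((np.round([cx*s-h+p[0],cy*s-h+p[1]],4),round(w*s*1e3,1),round(hh*s*1e3,1),round(ang,1)))
        print(nm,"disc",np.round([p[0]+best[1]/1e3,p[1]+best[2]/1e3],4),round(float(best[0]),1),"bar",rr)
        tiles+= [im,im2]
    rows.append(np.hstack(tiles))
cv2.imwrite("pics/rect.png",cv2.cvtColor(np.vstack(rows),cv2.COLOR_RGB2BGR))
E
```

```text
Traceback (most recent call last):
  File "h.py", line 16, in disc
    q=proj(c,p0); x0,y0=int(q[0])-40,int(q[1])-40
  File "h.py", line 9, in proj
    E=np.array(c["extrinsics"]); q=np.array(c["mtx"])@(E[:3,:3]@np.array(p)+E[:3,3]); return q[:2]/q[2]
                                                       ~~~~~~~~^~~~~~~~~~~~
ValueError: matmul: Input operand 1 has a mismatch in its core dimension 0, with gufunc signature (n?,k),(k,m?)->(n?,m?) (size 2 is different from 3)
```

```bash
python3 - <<'E'
s=open('h.py').read(); i=s.index("def disc")
s=s[:i]+'''def rect(c,p0,z,n=160,h=.04):
    "view of the plane z round p0: columns = world x, rows = world y; s m per pixel"
    H=np.array([proj(c,[p0[0]+xx,p0[1]+yy,z]) for xx,yy in [(-h,-h),(h,-h),(h,h),(-h,h)]],np.float32)
    M=cv2.getPerspectiveTransform(np.float32([[0,0],[n-1,0],[n-1,n-1],[0,n-1]]),H)
    return cv2.warpPerspective(c["frame"],M,(n,n),flags=cv2.INTER_CUBIC|cv2.WARP_INVERSE_MAP), 2*h/(n-1), h
def dial(c,p):
    im,s,h=rect(c,p,.1375); im2,_,_=rect(c,p,.1595)
    g=cv2.GaussianBlur(im.max(2).astype(np.float32),(0,0),1.5); best=(-1e9,)
    th=np.linspace(0,2*np.pi,180,endpoint=False)
    for dx in np.arange(-.008,.0081,.0005):
        for dy in np.arange(-.008,.0081,.0005):
            f=lambda R:cv2.remap(g,((h+dx+R*np.cos(th))/s).astype(np.float32)[None],((h+dy+R*np.sin(th))/s).astype(np.float32)[None],1).ravel()
            v=np.mean(np.clip(f(.033)-f(.0295),-20,40))
            if v>best[0]: best=(v,dx,dy)
    n,l,st,ce=cv2.connectedComponentsWithStats((im2.min(2)>130).astype(np.uint8)); bars=[]
    for i in range(1,n):
        if st[i,4]>300 and np.hypot(*(ce[i]-80))<30:
            (cx,cy),(w,hh),a=cv2.minAreaRect(np.argwhere(l==i)[:,::-1].astype(np.float32))
            bars.append((np.round([cx*s-h+p[0],cy*s-h+p[1]],4),round(w*s*1e3,1),round(hh*s*1e3,1),round(a if w>hh else a+90,1)))
    print("disc",np.round([p[0]+best[1],p[1]+best[2]],4),round(float(best[0]),1),"bar",bars)
    return np.hstack([im,im2])
'''
open('h.py','w').write(s)
E
python3 - <<'E'
from h import *
rows=[np.hstack([dial(c,p) for p in [(.461,.169),(.486,.078)]]) for c in (r.camera("wrist"),r.camera("top"))]
cv2.imwrite("pics/rect.png",cv2.cvtColor(np.vstack(rows),cv2.COLOR_RGB2BGR))
E
```

```text
disc [0.455  0.1665] 18.3 bar [(array([0.4546, 0.1625]), 11.7, 47.0, 92.0)]
disc [0.4825 0.0745] 17.7 bar [(array([0.484 , 0.0724]), 13.6, 44.5, 155.1)]
disc [0.454  0.1715] 2.3 bar [(array([0.462 , 0.1776]), 62.9, 78.0, 180.0)]
disc [0.4815 0.0745] 11.4 bar [(array([0.4803, 0.0734]), 11.9, 41.8, 150.6)]
```

View pics/rect.png

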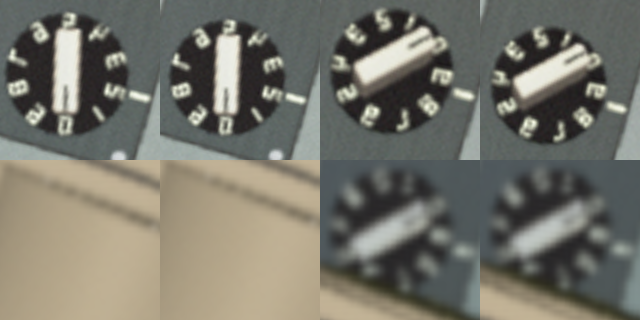

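apply_moves:
  commands:
    - {"linear":[-0.06,0.143,-0.12],"rot":[0,0,-0.03],"grip":-1}
    - {"linear":[-0.06,0.143,-0.25],"rot":[0,0,-0.055],"grip":-1}
    - {"linear":[-0.06,0.143,-0.38],"rot":[0,0,-0.055],"grip":-1}
    - {"linear":[-0.06,0.143,-0.5],"rot":[0,0,-0.055],"grip":-0.4}
    - {"linear":[-0.06,0.143,-0.5],"rot":[0,0,-0.055],"grip":-0.4}
    - {"linear":[-0.06,0.143,-0.5],"rot":[0,0,-0.055],"grip":-0.4}
    - {"linear":[-0.06,0.143,-0.5],"rot":[0,0,-0.055],"grip":-0.4}

```text
time: 3.1
ee_pos: [0.456, 0.1666, 0.2118]
eef_rot: [0.692, 0.722, 0.002, 0.0]
ft_force: [0.3, -0.1, 0.9]
width: 0.0644
```

```bash
python3 - <<'E'
from h import *
s=r.read_state(); print(np.round(s["time"],2),np.round(s["ee_pos"],4),np.round(s["eef_rot"],4),np.round(s["joint_positions"],3),np.round(s["ft_force"],2),np.round(s["torque"],3))
c=r.camera("wrist")
dial(c,(.455,.166))
for d in r.spot_point("dial_a_grip",c)[:3]: print(np.round(d["location"],1),round(d["p"],2),np.round(atz(c,d["location"],.1495),4))
save(c,"w2.png",None,1.5)
E
```

```text
3.1 [0.456  0.1666 0.2118] [6.924e-01 7.215e-01 1.500e-03 4.000e-04] [-0.882  0.025  0.449  1.881 -0.012  1.235 -0.388] [ 0.32 -0.11  0.92] [-0.132  0.051  0.008]
disc [0.455 0.168] 20.5 bar [(array([0.4546, 0.1659]), 11.7, 40.8, 92.3)]
[252.6 214.8] 0.94 [0.4556 0.165  0.1495]
```

View pics/w2.png

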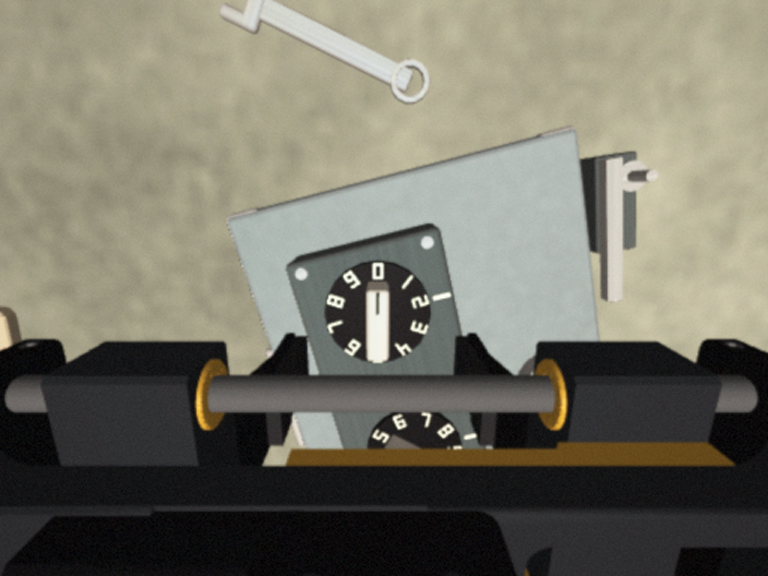

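apply_moves:
  commands:
    - {"linear":[-0.003,0,-0.06],"rot":[0,0,0],"grip":-0.4}
    - {"linear":[-0.003,0,-0.12],"rot":[0,0,0],"grip":-0.4}
    - {"linear":[-0.003,0,-0.175],"rot":[0,0,0],"grip":-0.4}
    - {"linear":[-0.003,0,-0.175],"rot":[0,0,0],"grip":-0.4}
    - {"linear":[-0.003,0,-0.175],"rot":[0,0,0],"grip":-0.4}

```text
time: 3.7
ee_pos: [0.4545, 0.1663, 0.1582]
eef_rot: [0.692, 0.721, 0.001, 0.0]
ft_force: [0.5, -0.2, 0.9]
width: 0.0606
```

apply_moves:
  commands:
    - {"linear":[0,0,0],"rot":[0,0,0],"grip":0.2}
    - {"linear":[0,0,0],"rot":[0,0,0],"grip":0.5}
    - {"linear":[0,0,0],"rot":[0,0,0],"grip":1}
    - {"linear":[0,0,0],"rot":[0,0,0],"grip":1}
    - {"linear":[0,0,0],"rot":[0,0,0],"grip":1}
    - {"linear":[0,0,0],"rot":[0,0,0],"grip":1}
  newtons: 20

```text
time: 4.3
ee_pos: [0.454, 0.1661, 0.1571]
eef_rot: [0.692, 0.722, 0.0, 0.0]
ft_force: [0.9, 0.7, 0.7]
width: 0.0214
```

```bash
cat >> h.py <<'E'
def st():
    s=r.read_state(); q=R.from_quat(s["eef_rot"]).as_matrix()
    print("t",round(float(s["time"]),2),"p",np.round(s["ee_pos"],4),"jaw deg",round(float(np.degrees(np.arctan2(q[1,1],q[0,1]))),2),"F",np.round(s["ft_force"],2),"M",np.round(s["torque"],3),"w",round(float(s["width"]),4),"zdown",np.round(q[:2,2],3))
E
python3 -c "
from h import *
st()"
```

```text
t 4.3 p [0.454  0.1661 0.1571] jaw deg 2.37 F [0.88 0.68 0.7 ] M [-0.103 -0.026 -0.01 ] w 0.0214 zdown [0. 0.]
```

apply_moves:
  commands:
    - {"linear":[0,0,0],"rot":[0,0,0],"grip":1}
    - {"linear":[0,0,0],"rot":[0,0,0],"grip":1}
    - {"linear":[0,0,0],"rot":[0,0,0],"grip":1}
    - {"linear":[0,0,0],"rot":[0,0,0],"grip":1}

```text
time: 4.7
ee_pos: [0.4542, 0.166, 0.1571]
eef_rot: [0.692, 0.721, 0.0, 0.0]
ft_force: [2.6, 0.3, -1.5]
width: 0.0118
```

```bash
python3 -c "
from h import *
st()"
```

```text
t 4.7 p [0.4542 0.166  0.1571] jaw deg 2.35 F [ 2.63  0.35 -1.47] M [-0.005 -0.527 -0.041] w 0.0118 zdown [0. 0.]
```

apply_moves:
  commands:
    - {"linear":[0,0,0],"rot":[0,0,0.01],"grip":1}
    - {"linear":[0,0,0],"rot":[0,0,0.02],"grip":1}
    - {"linear":[0,0,0],"rot":[0,0,0.03],"grip":1}
    - {"linear":[0,0,0],"rot":[0,0,0.04],"grip":1}
    - {"linear":[0,0,0],"rot":[0,0,0.05],"grip":1}
    - {"linear":[0,0,0],"rot":[0,0,0.06],"grip":1}
    - {"linear":[0,0,0],"rot":[0,0,0.07],"grip":1}

```text
time: 5.4
ee_pos: [0.4545, 0.1661, 0.1571]
eef_rot: [0.609, 0.793, 0.0, 0.0]
ft_force: [3.4, 1.0, -2.6]
width: 0.0117
```

```bash
python3 -c "
from h import *
st()"
```

```text
t 5.4 p [0.4545 0.1661 0.1571] jaw deg 15.03 F [ 3.38  1.02 -2.61] M [ 0.124 -0.853 -0.089] w 0.0117 zdown [0.001 0.   ]
```

apply_moves:
  commands:
    - {"linear":[0,0,0],"rot":[0,0,0.006],"grip":1}
    - {"linear":[0,0,0],"rot":[0,0,0.012],"grip":1}
    - {"linear":[0,0,0],"rot":[0,0,0.018],"grip":1}
  newtons: 16

```text
time: 5.7
ee_pos: [0.4545, 0.1661, 0.1571]
eef_rot: [0.586, 0.81, 0.0, 0.0]
ft_force: [5.8, 1.2, -4.7]
width: 0.0119
```

```bash
python3 -c "
from h import *
st()"
```

```text
t 5.7 p [0.4545 0.1661 0.1571] jaw deg 18.24 F [ 5.77  1.17 -4.68] M [ 0.206 -1.236 -0.131] w 0.0119 zdown [0.001 0.   ]
```

apply_moves:
  commands:
    - {"linear":[0,0,0],"rot":[0,0,0.006],"grip":1}
    - {"linear":[0,0,0],"rot":[0,0,0.012],"grip":1}
    - {"linear":[0,0,0],"rot":[0,0,0.018],"grip":1}

```text
time: 6.0
ee_pos: [0.4546, 0.1661, 0.1571]
eef_rot: [0.563, 0.826, 0.0, 0.0]
ft_force: [6.0, 1.6, -4.7]
width: 0.0116
```

```bash
python3 -c "
from h import *
st()"
```

```text
t 6.0 p [0.4546 0.1661 0.1571] jaw deg 21.48 F [ 5.97  1.61 -4.69] M [ 0.205 -1.344 -0.092] w 0.0116 zdown [0.001 0.   ]
```

apply_moves:
  commands:
    - {"linear":[0,0,0],"rot":[0,0,0.006],"grip":1}
    - {"linear":[0,0,0],"rot":[0,0,0.012],"grip":1}
    - {"linear":[0,0,0],"rot":[0,0,0.018],"grip":1}

```text
time: 6.3
ee_pos: [0.4546, 0.1661, 0.1571]
eef_rot: [0.539, 0.842, 0.001, 0.001]
ft_force: [6.4, 0.8, -5.1]
width: 0.0122
```

```bash
python3 -c "
from h import *
st()"
```

```text
t 6.3 p [0.4546 0.1661 0.1571] jaw deg 24.72 F [ 6.39  0.81 -5.12] M [ 0.223 -1.437 -0.125] w 0.0122 zdown [0.001 0.   ]
```

apply_moves:
  commands:
    - {"linear":[0,0,0],"rot":[0,0,0.006],"grip":1}
    - {"linear":[0,0,0],"rot":[0,0,0.012],"grip":1}
    - {"linear":[0,0,0],"rot":[0,0,0.018],"grip":1}

```text
time: 6.6
ee_pos: [0.4547, 0.1662, 0.1571]
eef_rot: [0.515, 0.857, 0.001, 0.001]
ft_force: [7.2, 1.8, -5.9]
width: 0.0121
```

```bash
python3 -c "
from h import *
st()"
```

```text
t 6.6 p [0.4547 0.1662 0.1571] jaw deg 27.96 F [ 7.17  1.82 -5.89] M [ 0.339 -1.532 -0.149] w 0.0121 zdown [0.002 0.   ]
```

apply_moves:
  commands:
    - {"linear":[0,0,0],"rot":[0,0,0.006],"grip":1}
    - {"linear":[0,0,0],"rot":[0,0,0.012],"grip":1}

```text
time: 6.8
ee_pos: [0.4547, 0.1662, 0.1571]
eef_rot: [0.499, 0.867, 0.001, 0.001]
ft_force: [7.1, 1.3, -5.9]
width: 0.0121
```

```bash
python3 -c "
from h import *
st()
c=r.camera('wrist'); save(c,'w3.png',(150,120,212,150),3)"
```

```text
t 6.8 p [0.4547 0.1662 0.1571] jaw deg 30.12 F [ 7.11  1.34 -5.95] M [ 0.287 -1.543 -0.095] w 0.0121 zdown [0.002 0.   ]
```

apply_moves:
  commands:
    - {"linear":[0,0,0],"rot":[0,0,0.006],"grip":1}
    - {"linear":[0,0,0],"rot":[0,0,0.012],"grip":1}
    - {"linear":[0,0,0],"rot":[0,0,0.018],"grip":1}

```text
time: 7.15
ee_pos: [0.4548, 0.1663, 0.1571]
eef_rot: [0.474, 0.88, 0.001, 0.001]
ft_force: [7.8, 1.6, -6.2]
width: 0.0117
```

```bash
python3 -c "
from h import *
st()"
```

```text
t 7.15 p [0.4548 0.1663 0.1571] jaw deg 33.37 F [ 7.84  1.61 -6.21] M [ 0.255 -1.658 -0.076] w 0.0117 zdown [0.002 0.   ]
```

apply_moves:
  commands:
    - {"linear":[0,0,0],"rot":[0,0,0.006],"grip":1}
    - {"linear":[0,0,0],"rot":[0,0,0.012],"grip":1}
    - {"linear":[0,0,0],"rot":[0,0,0.018],"grip":1}

```text
time: 7.45
ee_pos: [0.4548, 0.1663, 0.1572]
eef_rot: [0.449, 0.893, 0.001, 0.001]
ft_force: [7.8, 2.2, -6.6]
width: 0.012
```

```bash
python3 -c "
from h import *
st()"
```

```text
t 7.45 p [0.4548 0.1663 0.1572] jaw deg 36.6 F [ 7.82  2.2  -6.6 ] M [ 0.429 -1.738 -0.059] w 0.012 zdown [0.002 0.001]
```

apply_moves:
  commands:
    - {"linear":[0,0,0],"rot":[0,0,0.006],"grip":1}
    - {"linear":[0,0,0],"rot":[0,0,0.012],"grip":1}
    - {"linear":[0,0,0],"rot":[0,0,0.018],"grip":1}

```text
time: 7.75
ee_pos: [0.4549, 0.1663, 0.1571]
eef_rot: [0.424, 0.906, 0.001, 0.001]
ft_force: [8.3, 1.6, -6.8]
width: 0.0118
```

```bash
python3 -c "
from h import *
st()"
```

```text
t 7.75 p [0.4549 0.1663 0.1571] jaw deg 39.85 F [ 8.26  1.65 -6.75] M [ 0.461 -1.888  0.002] w 0.0118 zdown [0.002 0.001]
```

```bash
python3 - <<'E'
from h import *
c=r.camera('wrist'); im,s,h=rect(c,(.455,.166),.1375,200,.05); t=r.camera('top'); im2,_,_=rect(t,(.455,.166),.1375,200,.05)
f=c["frame"][::-1][::-1]
o=np.hstack([cv2.resize(im,(384,384)),cv2.resize(c["frame"],(384,288))if 0 else c["frame"][:384,80:440]])
cv2.imwrite("pics/w4.png",cv2.cvtColor(o,cv2.COLOR_RGB2BGR))
E
```

```text
(no output)
```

View pics/w4.png

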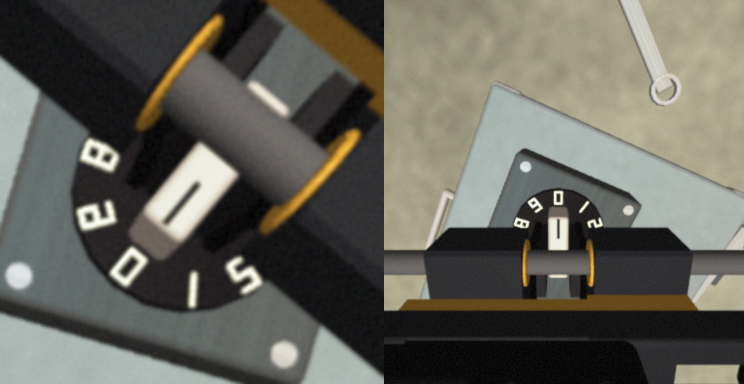

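apply_moves:
  commands:
    - {"linear":[0,0,0],"rot":[0,0,0.006],"grip":1}
    - {"linear":[0,0,0],"rot":[0,0,0.012],"grip":1}

```text
time: 8.05
ee_pos: [0.4549, 0.1664, 0.1571]
eef_rot: [0.407, 0.914, 0.001, 0.001]
ft_force: [8.5, 2.6, -7.5]
width: 0.0121
```

```bash
python3 -c "
from h import *
st()"
```

```text
t 8.05 p [0.4549 0.1664 0.1571] jaw deg 42.01 F [ 8.48  2.63 -7.48] M [ 0.499 -1.879 -0.111] w 0.0121 zdown [0.002 0.001]
```

apply_moves:
  commands:
    - {"linear":[0,0,0],"rot":[0,0,0.006],"grip":1}
    - {"linear":[0,0,0],"rot":[0,0,0.012],"grip":1}

```text
time: 8.25
ee_pos: [0.4549, 0.1664, 0.1571]
eef_rot: [0.389, 0.921, 0.001, 0.001]
ft_force: [8.6, 3.3, -6.6]
width: 0.0122
```

```bash
python3 -c "
from h import *
st()"
```

```text
t 8.25 p [0.4549 0.1664 0.1571] jaw deg 44.17 F [ 8.61  3.3  -6.6 ] M [ 0.54  -1.976 -0.115] w 0.0122 zdown [0.002 0.001]
```

apply_moves:
  commands:
    - {"linear":[0,0,0],"rot":[0,0,0.006],"grip":1}
    - {"linear":[0,0,0],"rot":[0,0,0.012],"grip":1}

```text
time: 8.45
ee_pos: [0.455, 0.1664, 0.1572]
eef_rot: [0.372, 0.928, 0.001, 0.001]
ft_force: [8.2, 2.2, -8.1]
width: 0.0119
```

```bash
python3 -c "
from h import *
st()"
```

```text
t 8.45 p [0.455  0.1664 0.1572] jaw deg 46.33 F [ 8.22  2.2  -8.13] M [ 0.548 -1.976 -0.111] w 0.0119 zdown [0.002 0.001]
```

apply_moves:
  commands:
    - {"linear":[0,0,0],"rot":[0,0,0.006],"grip":1}
    - {"linear":[0,0,0],"rot":[0,0,0.012],"grip":1}

```text
time: 8.65
ee_pos: [0.455, 0.1664, 0.1571]
eef_rot: [0.354, 0.935, 0.001, 0.001]
ft_force: [8.6, 2.3, -7.4]
width: 0.0119
```

```bash
python3 -c "
from h import *
st()"
```

```text
t 8.65 p [0.455  0.1664 0.1571] jaw deg 48.48 F [ 8.57  2.33 -7.41] M [ 0.521 -1.988 -0.342] w 0.0119 zdown [0.002 0.001]
```

apply_moves:
  commands:
    - {"linear":[0,0,0],"rot":[0,0,-0.006],"grip":1}
    - {"linear":[0,0,0],"rot":[0,0,-0.012],"grip":1}
    - {"linear":[0,0,0],"rot":[0,0,-0.014],"grip":1}

```text
time: 8.95
ee_pos: [0.455, 0.1664, 0.1571]
eef_rot: [0.376, 0.927, 0.001, 0.001]
ft_force: [9.2, 2.2, -9.2]
width: 0.012
```

```bash
python3 -c "
from h import *
st()"
```

```text
t 8.95 p [0.455  0.1664 0.1571] jaw deg 45.89 F [ 9.15  2.23 -9.17] M [ 0.494 -1.98  -0.046] w 0.012 zdown [0.002 0.001]
```

apply_moves:
  commands:
    - {"linear":[0,0,0],"rot":[0,0,-0.006],"grip":1}
    - {"linear":[0,0,0],"rot":[0,0,-0.012],"grip":1}

```text
time: 9.15
ee_pos: [0.4549, 0.1664, 0.1571]
eef_rot: [0.393, 0.92, 0.001, 0.001]
ft_force: [8.4, 2.4, -8.0]
width: 0.0119
```

```bash
python3 -c "
from h import *
st()"
```

```text
t 9.15 p [0.4549 0.1664 0.1571] jaw deg 43.73 F [ 8.38  2.38 -7.98] M [ 0.435 -1.92   0.075] w 0.0119 zdown [0.002 0.001]
```

apply_moves:
  commands:
    - {"linear":[0,0,0],"rot":[0,0,-0.005],"grip":1}
    - {"linear":[0,0,0],"rot":[0,0,-0.01],"grip":1}

```text
time: 9.35
ee_pos: [0.4549, 0.1663, 0.1571]
eef_rot: [0.407, 0.913, 0.001, 0.001]
ft_force: [8.1, 3.0, -7.5]
width: 0.0115
```

```bash
python3 -c "
from h import *
st()"
```

```text
t 9.35 p [0.4549 0.1663 0.1571] jaw deg 41.94 F [ 8.12  2.98 -7.53] M [ 0.453 -1.835 -0.002] w 0.0115 zdown [0.002 0.001]
```

apply_moves:
  commands:
    - {"linear":[0,0,0],"rot":[0,0,-0.005],"grip":1}
    - {"linear":[0,0,0],"rot":[0,0,-0.01],"grip":1}

```text
time: 9.55
ee_pos: [0.4549, 0.1664, 0.1571]
eef_rot: [0.421, 0.907, 0.001, 0.001]
ft_force: [7.8, 2.2, -7.2]
width: 0.0118
```

```bash
python3 -c "
from h import *
st()"
```

```text
t 9.55 p [0.4549 0.1664 0.1571] jaw deg 40.14 F [ 7.85  2.2  -7.15] M [ 0.445 -1.853  0.082] w 0.0118 zdown [0.002 0.001]
```

apply_moves:
  commands:
    - {"linear":[0,0,0],"rot":[0,0,0.008],"grip":1}
    - {"linear":[0,0,0],"rot":[0,0,0.016],"grip":1}
    - {"linear":[0,0,0],"rot":[0,0,0.024],"grip":1}
    - {"linear":[0,0,0],"rot":[0,0,0.032],"grip":1}
    - {"linear":[0,0,0],"rot":[0,0,0.038],"grip":1}
    - {"linear":[0,0,0],"rot":[0,0,0.043],"grip":1}

```text
time: 10.15
ee_pos: [0.455, 0.1664, 0.1571]
eef_rot: [0.359, 0.933, 0.001, 0.001]
ft_force: [8.4, 3.3, -8.2]
width: 0.0118
```

```bash
python3 -c "
from h import *
st()"
```

```text
t 10.15 p [0.455  0.1664 0.1571] jaw deg 47.93 F [ 8.38  3.3  -8.21] M [ 0.506 -1.998 -0.271] w 0.0118 zdown [0.002 0.001]
```

apply_moves:
  commands:
    - {"linear":[0,0,0],"rot":[0,0,-0.008],"grip":1}
    - {"linear":[0,0,0],"rot":[0,0,-0.016],"grip":1}
    - {"linear":[0,0,0],"rot":[0,0,-0.024],"grip":1}
    - {"linear":[0,0,0],"rot":[0,0,-0.032],"grip":1}
    - {"linear":[0,0,0],"rot":[0,0,-0.04],"grip":1}
    - {"linear":[0,0,0],"rot":[0,0,-0.046],"grip":1}

```text
time: 10.75
ee_pos: [0.4549, 0.1663, 0.1571]
eef_rot: [0.426, 0.905, 0.001, 0.001]
ft_force: [8.5, 2.4, -7.3]
width: 0.0121
```

```bash
python3 -c "
from h import *
st()"
```

```text
t 10.75 p [0.4549 0.1663 0.1571] jaw deg 39.58 F [ 8.47  2.44 -7.33] M [ 0.355 -1.853  0.035] w 0.0121 zdown [0.002 0.001]
```

apply_moves:
  commands:
    - {"linear":[0,0,0],"rot":[0,0,-0.005],"grip":1}
    - {"linear":[0,0,0],"rot":[0,0,-0.01],"grip":1}

```text
time: 10.95
ee_pos: [0.4548, 0.1663, 0.1571]
eef_rot: [0.44, 0.898, 0.001, 0.001]
ft_force: [7.8, 3.0, -7.0]
width: 0.0118
```

```bash
python3 -c "
from h import *
st()"
```

```text
t 10.95 p [0.4548 0.1663 0.1571] jaw deg 37.81 F [ 7.81  3.04 -6.95] M [ 0.427 -1.756  0.176] w 0.0118 zdown [0.002 0.   ]
```

apply_moves:
  commands:
    - {"linear":[0,0,0],"rot":[0,0,-0.004],"grip":1}
    - {"linear":[0,0,0],"rot":[0,0,-0.008],"grip":1}

```text
time: 11.15
ee_pos: [0.4548, 0.1663, 0.1571]
eef_rot: [0.451, 0.893, 0.001, 0.001]
ft_force: [7.6, 4.1, -6.3]
width: 0.0118
```

```bash
python3 -c "
from h import *
st()"
```

```text
t 11.15 p [0.4548 0.1663 0.1571] jaw deg 36.38 F [ 7.61  4.07 -6.29] M [ 0.426 -1.751  0.293] w 0.0118 zdown [0.002 0.   ]
```

apply_moves:
  commands:
    - {"linear":[0,0,0],"rot":[0,0,0.01],"grip":1}
    - {"linear":[0,0,0],"rot":[0,0,0.02],"grip":1}
    - {"linear":[0,0,0],"rot":[0,0,0.032],"grip":1}
    - {"linear":[0,0,0],"rot":[0,0,0.032],"grip":1}
    - {"linear":[0,0,0],"rot":[0,0,0.032],"grip":0}
    - {"linear":[0,0,0],"rot":[0,0,0.032],"grip":-0.4}
    - {"linear":[0,0,0],"rot":[0,0,0.032],"grip":-0.4}
    - {"linear":[0,0,0],"rot":[0,0,0.032],"grip":-0.4}
    - {"linear":[0,0,0],"rot":[0,0,0.032],"grip":-0.4}
    - {"linear":[0,0,0.05],"rot":[0,0,0.032],"grip":-0.4}
    - {"linear":[0,0,0.12],"rot":[0,0,0.032],"grip":-0.4}
    - {"linear":[0,0,0.2],"rot":[0,0,0.032],"grip":-0.4}
    - {"linear":[0,0,0.2],"rot":[0,0,0.032],"grip":-0.4}

```text
time: 12.45
ee_pos: [0.4553, 0.1666, 0.2199]
eef_rot: [0.406, 0.914, 0.002, 0.001]
ft_force: [-0.5, 0.7, 0.4]
width: 0.0604
```

```bash
python3 -c "
from h import *
st(); dial(r.camera('wrist'),(.455,.166))"
```

```text
t 12.45 p [0.4553 0.1666 0.2199] jaw deg 42.14 F [-0.45  0.67  0.43] M [-0.078 -0.01   0.034] w 0.0604 zdown [0.004 0.003]
disc [0.4535 0.1675] 19.3 bar [(array([0.4547, 0.1658]), 11.6, 41.0, 132.3)]
```

apply_moves:
  commands:
    - {"linear":[0.03,-0.1,0],"rot":[0,0,0.04],"grip":-0.4}
    - {"linear":[0.06,-0.2,0],"rot":[0,0,0.08],"grip":-0.4}
    - {"linear":[0.087,-0.31,0],"rot":[0,0,0.116],"grip":-0.4}
    - {"linear":[0.087,-0.31,0],"rot":[0,0,0.116],"grip":-0.4}
    - {"linear":[0.087,-0.31,0],"rot":[0,0,0.116],"grip":-0.4}
    - {"linear":[0.087,-0.31,0],"rot":[0,0,0.116],"grip":-0.4}

```text
time: 13.1
ee_pos: [0.4797, 0.074, 0.2165]
eef_rot: [0.233, 0.972, -0.0, -0.0]
ft_force: [-0.4, -0.1, 0.5]
width: 0.0611
```

```bash
python3 -c "
from h import *
st(); c=r.camera('wrist'); o=dial(c,(.482,.074)); cv2.imwrite('pics/rb.png',cv2.cvtColor(o,cv2.COLOR_RGB2BGR))
print(proj(c,(.482,.074,.1375)))
for d in r.spot_point('dial_b_grip',c)[:3]: print(np.round(d['location'],1),round(d['p'],2),np.round(atz(c,d['location'],.1495),4))"
```

```text
t 13.1 p [0.4797 0.074  0.2165] jaw deg 63.02 F [-0.42 -0.07  0.52] M [ 0.004  0.012 -0.01 ] w 0.0611 zdown [-0.001  0.   ]
disc [0.4805 0.074 ] 20.0 bar [(array([0.4822, 0.0729]), 11.8, 41.2, 151.7)]
[255.93137152 209.26551468]
```

apply_moves:
  commands:
    - {"linear":[0.004,-0.001,-0.07],"rot":[0,0,-0.007],"grip":-0.4}
    - {"linear":[0.004,-0.001,-0.14],"rot":[0,0,-0.007],"grip":-0.4}
    - {"linear":[0.004,-0.001,-0.197],"rot":[0,0,-0.007],"grip":-0.4}
    - {"linear":[0.004,-0.001,-0.197],"rot":[0,0,-0.007],"grip":-0.4}
    - {"linear":[0.004,-0.001,-0.197],"rot":[0,0,-0.007],"grip":-0.4}
    - {"linear":[0.004,-0.001,-0.197],"rot":[0,0,-0.007],"grip":0.2}
    - {"linear":[0.004,-0.001,-0.197],"rot":[0,0,-0.007],"grip":0.5}
    - {"linear":[0.004,-0.001,-0.197],"rot":[0,0,-0.007],"grip":1}
    - {"linear":[0.004,-0.001,-0.197],"rot":[0,0,-0.007],"grip":1}
    - {"linear":[0.004,-0.001,-0.197],"rot":[0,0,-0.007],"grip":1}
    - {"linear":[0.004,-0.001,-0.197],"rot":[0,0,-0.007],"grip":1}
    - {"linear":[0.004,-0.001,-0.197],"rot":[0,0,-0.007],"grip":1}
    - {"linear":[0.004,-0.001,-0.197],"rot":[0,0,-0.007],"grip":1}
    - {"linear":[0.004,-0.001,-0.197],"rot":[0,0,-0.007],"grip":1}
    - {"linear":[0.004,-0.001,-0.197],"rot":[0,0,-0.007],"grip":1}
  newtons: 16

```text
time: 14.7
ee_pos: [0.4819, 0.074, 0.1581]
eef_rot: [0.243, 0.97, 0.001, 0.001]
ft_force: [3.7, 4.5, -3.0]
width: 0.0114
```

```bash
python3 -c "
from h import *
st()"
```

```text
t 14.7 p [0.4819 0.074  0.1581] jaw deg 61.82 F [ 3.71  4.5  -2.96] M [ 0.953 -0.846 -0.045] w 0.0114 zdown [0.002 0.001]
```

Gripped. Sweep about 0.75 rad towards 7, below the gate range.

apply_moves:
  commands:
    - {"linear":[0,0,0],"rot":[0,0,-0.012],"grip":1}
    - {"linear":[0,0,0],"rot":[0,0,-0.024],"grip":1}
    - {"linear":[0,0,0],"rot":[0,0,-0.036],"grip":1}
    - {"linear":[0,0,0],"rot":[0,0,-0.048],"grip":1}
    - {"linear":[0,0,0],"rot":[0,0,-0.06],"grip":1}
    - {"linear":[0,0,0],"rot":[0,0,-0.075],"grip":1}
    - {"linear":[0,0,0],"rot":[0,0,-0.09],"grip":1}
    - {"linear":[0,0,0],"rot":[0,0,-0.105],"grip":1}
    - {"linear":[0,0,0],"rot":[0,0,-0.12],"grip":1}

```text
time: 15.6
ee_pos: [0.4818, 0.0739, 0.1581]
eef_rot: [0.422, 0.907, 0.001, 0.0]
ft_force: [3.5, 4.3, -3.1]
width: 0.0122
```

```bash
python3 -c "
from h import *
st()"
```

```text
t 15.6 p [0.4818 0.0739 0.1581] jaw deg 40.11 F [ 3.53  4.33 -3.07] M [ 0.85  -0.622  0.161] w 0.0122 zdown [0.002 0.001]
```

apply_moves:
  commands:
    - {"linear":[0,0,0],"rot":[0,0,-0.015],"grip":1}
    - {"linear":[0,0,0],"rot":[0,0,-0.03],"grip":1}
    - {"linear":[0,0,0],"rot":[0,0,-0.045],"grip":1}
    - {"linear":[0,0,0],"rot":[0,0,-0.06],"grip":1}
    - {"linear":[0,0,0],"rot":[0,0,-0.075],"grip":1}
    - {"linear":[0,0,0],"rot":[0,0,-0.09],"grip":1}
    - {"linear":[0,0,0],"rot":[0,0,-0.105],"grip":1}
    - {"linear":[0,0,0],"rot":[0,0,-0.115],"grip":1}

```text
time: 16.4
ee_pos: [0.4817, 0.0738, 0.1581]
eef_rot: [0.578, 0.816, 0.001, 0.0]
ft_force: [2.3, 3.5, -1.5]
width: 0.0119
```

```bash
python3 -c "
from h import *
st()"
```

```text
t 16.4 p [0.4817 0.0738 0.1581] jaw deg 19.41 F [ 2.33  3.49 -1.48] M [ 0.733 -0.467  0.1  ] w 0.0119 zdown [0.001 0.001]
```

apply_moves:
  commands:
    - {"linear":[0,0,0],"rot":[0,0,-0.008],"grip":1}
    - {"linear":[0,0,0],"rot":[0,0,-0.016],"grip":1}
    - {"linear":[0,0,0],"rot":[0,0,-0.024],"grip":1}
    - {"linear":[0,0,0],"rot":[0,0,-0.032],"grip":1}

```text
time: 16.8
ee_pos: [0.4816, 0.0737, 0.1581]
eef_rot: [0.618, 0.786, 0.001, 0.0]
ft_force: [3.3, 4.4, -3.1]
width: 0.0121
```

```bash
python3 -c "
from h import *
st()"
```

```text
t 16.8 p [0.4816 0.0737 0.1581] jaw deg 13.69 F [ 3.25  4.41 -3.05] M [ 1.012 -0.554  0.16 ] w 0.0121 zdown [0.001 0.001]
```

apply_moves:
  commands:
    - {"linear":[0,0,0],"rot":[0,0,-0.006],"grip":1}
    - {"linear":[0,0,0],"rot":[0,0,-0.012],"grip":1}
    - {"linear":[0,0,0],"rot":[0,0,-0.018],"grip":1}

```text
time: 17.1
ee_pos: [0.4816, 0.0737, 0.1581]
eef_rot: [0.64, 0.769, 0.001, 0.0]
ft_force: [1.4, 3.8, -3.4]
width: 0.012
```

```bash
python3 -c "
from h import *
st()"
```

```text
t 17.1 p [0.4816 0.0737 0.1581] jaw deg 10.46 F [ 1.43  3.84 -3.37] M [ 0.985 -0.537  0.093] w 0.012 zdown [0.001 0.001]
```

apply_moves:
  commands:
    - {"linear":[0,0,0],"rot":[0,0,-0.006],"grip":1}
    - {"linear":[0,0,0],"rot":[0,0,-0.012],"grip":1}
    - {"linear":[0,0,0],"rot":[0,0,-0.018],"grip":1}

```text
time: 17.4
ee_pos: [0.4816, 0.0737, 0.1581]
eef_rot: [0.661, 0.75, 0.001, -0.0]
ft_force: [2.8, 4.4, -1.9]
width: 0.0121
```

```bash
python3 -c "
from h import *
st()"
```

```text
t 17.4 p [0.4816 0.0737 0.1581] jaw deg 7.22 F [ 2.76  4.41 -1.91] M [ 0.965 -0.54   0.118] w 0.0121 zdown [0.001 0.001]
```

apply_moves:
  commands:
    - {"linear":[0,0,0],"rot":[0,0,-0.006],"grip":1}
    - {"linear":[0,0,0],"rot":[0,0,-0.012],"grip":1}
    - {"linear":[0,0,0],"rot":[0,0,-0.018],"grip":1}

```text
time: 17.7
ee_pos: [0.4816, 0.0737, 0.1581]
eef_rot: [0.682, 0.731, 0.001, -0.0]
ft_force: [1.9, 3.8, -2.4]
width: 0.0116
```

```bash
python3 -c "
from h import *
st()"
```

```text
t 17.7 p [0.4816 0.0737 0.1581] jaw deg 3.98 F [ 1.93  3.75 -2.37] M [ 1.032 -0.433  0.141] w 0.0116 zdown [0.001 0.001]
```

apply_moves:
  commands:
    - {"linear":[0,0,0],"rot":[0,0,-0.006],"grip":1}
    - {"linear":[0,0,0],"rot":[0,0,-0.012],"grip":1}
    - {"linear":[0,0,0],"rot":[0,0,-0.018],"grip":1}

```text
time: 18.0
ee_pos: [0.4816, 0.0737, 0.1581]
eef_rot: [0.702, 0.712, 0.001, -0.0]
ft_force: [1.9, 5.3, -1.7]
width: 0.0114
```

```bash
python3 -c "
from h import *
st()"
```

```text
t 18.0 p [0.4816 0.0737 0.1581] jaw deg 0.74 F [ 1.86  5.29 -1.72] M [ 1.027 -0.381  0.061] w 0.0114 zdown [0.001 0.001]
```

apply_moves:
  commands:
    - {"linear":[0,0,0],"rot":[0,0,-0.006],"grip":1}
    - {"linear":[0,0,0],"rot":[0,0,-0.012],"grip":1}
    - {"linear":[0,0,0],"rot":[0,0,-0.018],"grip":1}

```text
time: 18.3
ee_pos: [0.4815, 0.0737, 0.1581]
eef_rot: [0.722, 0.692, 0.001, -0.0]
ft_force: [2.4, 4.9, -2.6]
width: 0.0116
```

```bash
python3 -c "
from h import *
st()"
```

```text
t 18.3 p [0.4815 0.0737 0.1581] jaw deg -2.49 F [ 2.37  4.85 -2.57] M [ 1.046 -0.391  0.099] w 0.0116 zdown [0.001 0.001]
```

apply_moves:
  commands:
    - {"linear":[0,0,0],"rot":[0,0,-0.006],"grip":1}
    - {"linear":[0,0,0],"rot":[0,0,-0.012],"grip":1}
    - {"linear":[0,0,0],"rot":[0,0,-0.018],"grip":1}

```text
time: 18.6
ee_pos: [0.4815, 0.0737, 0.1581]
eef_rot: [0.742, 0.671, 0.001, -0.0]
ft_force: [2.3, 5.0, -1.4]
width: 0.0119
```

```bash
python3 -c "
from h import *
st()"
```

```text
t 18.6 p [0.4815 0.0737 0.1581] jaw deg -5.75 F [ 2.33  4.98 -1.37] M [ 1.063 -0.377  0.039] w 0.0119 zdown [0.001 0.001]
```

apply_moves:
  commands:
    - {"linear":[0,0,0],"rot":[0,0,-0.006],"grip":1}
    - {"linear":[0,0,0],"rot":[0,0,-0.012],"grip":1}

```text
time: 18.8
ee_pos: [0.4815, 0.0737, 0.1581]
eef_rot: [0.754, 0.657, 0.001, -0.0]
ft_force: [2.5, 3.8, -1.6]
width: 0.0121
```

```bash
python3 -c "
from h import *
st()"
```

```text
t 18.8 p [0.4815 0.0737 0.1581] jaw deg -7.9 F [ 2.47  3.78 -1.63] M [ 1.043 -0.369  0.062] w 0.0121 zdown [0.001 0.001]
```

apply_moves:
  commands:
    - {"linear":[0,0,0],"rot":[0,0,-0.006],"grip":1}
    - {"linear":[0,0,0],"rot":[0,0,-0.012],"grip":1}

```text
time: 19.0
ee_pos: [0.4815, 0.0737, 0.1581]
eef_rot: [0.766, 0.642, 0.001, -0.0]
ft_force: [1.7, 4.1, -1.9]
width: 0.0122
```

```bash
python3 -c "
from h import *
st()"
```

```text
t 19.0 p [0.4815 0.0737 0.1581] jaw deg -10.06 F [ 1.67  4.12 -1.89] M [ 1.037 -0.348  0.057] w 0.0122 zdown [0.001 0.001]
```

apply_moves:
  commands:
    - {"linear":[0,0,0],"rot":[0,0,-0.006],"grip":1}
    - {"linear":[0,0,0],"rot":[0,0,-0.012],"grip":1}

```text
time: 19.2
ee_pos: [0.4815, 0.0737, 0.1581]
eef_rot: [0.778, 0.628, 0.001, -0.0]
ft_force: [1.5, 5.4, -1.0]
width: 0.0118
```

```bash
python3 -c "
from h import *
st()"
```

```text
t 19.2 p [0.4815 0.0737 0.1581] jaw deg -12.21 F [ 1.52  5.36 -0.96] M [ 1.049 -0.314  0.245] w 0.0118 zdown [0.001 0.001]
```

apply_moves:
  commands:
    - {"linear":[0,0,0],"rot":[0,0,0.008],"grip":1}
    - {"linear":[0,0,0],"rot":[0,0,0.016],"grip":1}
    - {"linear":[0,0,0],"rot":[0,0,0.024],"grip":1}
    - {"linear":[0,0,0],"rot":[0,0,0.032],"grip":1}
    - {"linear":[0,0,0],"rot":[0,0,0.04],"grip":1}
    - {"linear":[0,0,0],"rot":[0,0,0.047],"grip":1}

```text
time: 19.8
ee_pos: [0.4815, 0.0737, 0.1581]
eef_rot: [0.729, 0.684, 0.001, -0.0]
ft_force: [2.5, 5.4, -2.1]
width: 0.0119
```

```bash
python3 -c "
from h import *
st()"
```

```text
t 19.8 p [0.4815 0.0737 0.1581] jaw deg -3.68 F [ 2.49  5.43 -2.13] M [ 1.087 -0.456 -0.17 ] w 0.0119 zdown [0.001 0.001]
```

apply_moves:
  commands:
    - {"linear":[0,0,0],"rot":[0,0,0.005],"grip":1}
    - {"linear":[0,0,0],"rot":[0,0,0.009],"grip":1}

```text
time: 20.0
ee_pos: [0.4815, 0.0737, 0.1581]
eef_rot: [0.72, 0.694, 0.001, -0.0]
ft_force: [1.4, 4.3, -1.7]
width: 0.0119
```

```bash
python3 -c "
from h import *
st()"
```

```text
t 20.0 p [0.4815 0.0737 0.1581] jaw deg -2.09 F [ 1.38  4.27 -1.68] M [ 1.01  -0.432 -0.273] w 0.0119 zdown [0.001 0.001]
```

apply_moves:
  commands:
    - {"linear":[0,0,0],"rot":[0,0,-0.01],"grip":1}
    - {"linear":[0,0,0],"rot":[0,0,-0.02],"grip":1}
    - {"linear":[0,0,0],"rot":[0,0,-0.029],"grip":1}
    - {"linear":[0,0,0],"rot":[0,0,-0.029],"grip":1}
    - {"linear":[0,0,0],"rot":[0,0,-0.029],"grip":0}
    - {"linear":[0,0,0],"rot":[0,0,-0.029],"grip":-0.4}
    - {"linear":[0,0,0],"rot":[0,0,-0.029],"grip":-0.4}
    - {"linear":[0,0,0],"rot":[0,0,-0.029],"grip":-0.4}
    - {"linear":[0,0,0],"rot":[0,0,-0.029],"grip":-0.4}
    - {"linear":[0,0,0.05],"rot":[0,0,-0.029],"grip":-0.4}
    - {"linear":[0,0,0.12],"rot":[0,0,-0.029],"grip":-0.4}
    - {"linear":[0,0,0.24],"rot":[0,0,-0.029],"grip":-0.4}
    - {"linear":[0,0,0.36],"rot":[0,0,-0.029],"grip":-0.4}
    - {"linear":[0,0,0.36],"rot":[0,0,-0.029],"grip":-0.4}

```text
time: 21.4
ee_pos: [0.4833, 0.073, 0.2704]
eef_rot: [0.751, 0.66, 0.003, 0.001]
ft_force: [0.8, -1.0, -1.1]
width: 0.0606
```

```bash
python3 -c "
from h import *
st(); c=r.camera('wrist'); dial(c,(.482,.074)); dial(c,(.455,.167))
for d in r.spot_point('bolt_knob',c)[:3]: print(np.round(d['location'],1),round(d['p'],2),np.round(atz(c,d['location'],.148),4))
save(c,'w5.png',None,1.5)"
```

```text
t 21.4 p [0.4833 0.073  0.2704] jaw deg -7.38 F [ 0.75 -0.96 -1.07] M [-0.108 -0.009 -0.016] w 0.0606 zdown [0.006 0.003]
disc [0.4825 0.0745] 18.5 bar [(array([0.4818, 0.0719]), 43.1, 11.6, 82.7)]
disc [0.4555 0.166 ] 18.4 bar [(array([0.4528, 0.168 ]), 11.8, 45.3, 132.3)]
[286.7 271.3] 0.64 [ 0.5102 -0.0216  0.148 ]
```

View pics/w5.png

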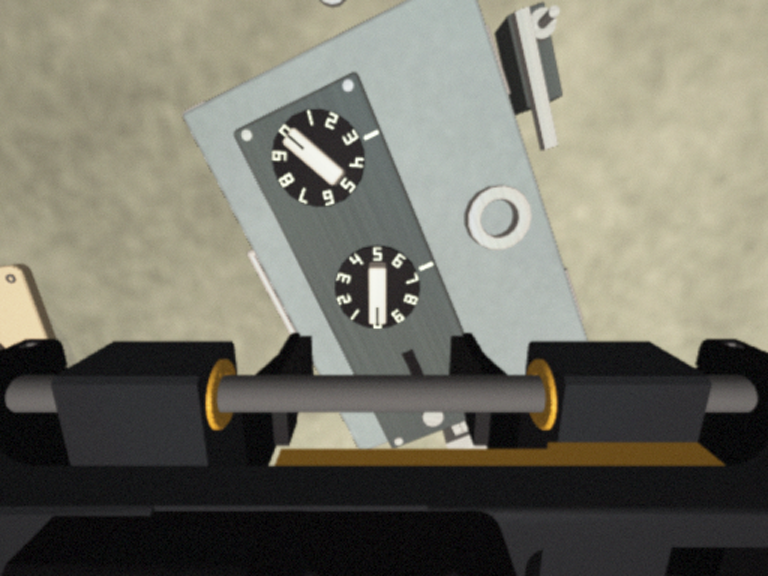

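apply_moves:
  commands:
    - {"linear":[0.03,-0.1,0],"rot":[0,0,0.045],"grip":-0.4}
    - {"linear":[0.06,-0.2,0],"rot":[0,0,0.09],"grip":-0.4}
    - {"linear":[0.09,-0.322,0],"rot":[0,0,0.127],"grip":-0.4}
    - {"linear":[0.09,-0.322,-0.1],"rot":[0,0,0.127],"grip":-0.4}
    - {"linear":[0.09,-0.322,-0.18],"rot":[0,0,0.127],"grip":-0.4}
    - {"linear":[0.09,-0.322,-0.18],"rot":[0,0,0.127],"grip":-0.4}
    - {"linear":[0.09,-0.322,-0.18],"rot":[0,0,0.127],"grip":-0.4}

```text
time: 22.2
ee_pos: [0.5079, -0.0239, 0.2117]
eef_rot: [0.605, 0.796, -0.001, -0.0]
ft_force: [0.1, -0.1, -0.5]
width: 0.0609
```

```bash
python3 -c "
from h import *
st(); c=r.camera('wrist')
for d in r.spot_point('bolt_knob',c)[:3]: print(np.round(d['location'],1),round(d['p'],2),np.round(atz(c,d['location'],.148),4))
im,s,h=rect(c,(.509,-.023),.158,240,.06); cv2.imwrite('pics/kn.png',cv2.cvtColor(np.hstack([cv2.resize(im,(384,384)),c['frame'][:,80:440]]),cv2.COLOR_RGB2BGR))"
```

```text
t 22.2 p [ 0.5079 -0.0239  0.2117] jaw deg 15.5 F [ 0.05 -0.07 -0.48] M [-0.085  0.056 -0.038] w 0.0609 zdown [-0.002 -0.001]
[256.8 213.9] 0.56 [ 0.5107 -0.0246  0.148 ]
```

View pics/kn.png

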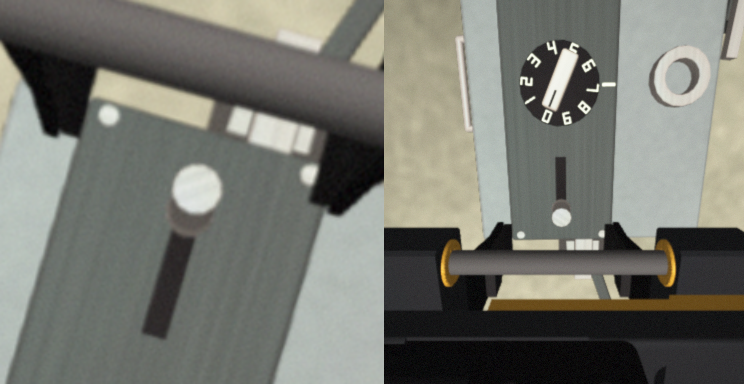

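apply_moves:
  commands:
    - {"linear":[0.007,0,-0.07],"rot":[0,0,0],"grip":-0.4}
    - {"linear":[0.007,0,-0.14],"rot":[0,0,0],"grip":-0.4}
    - {"linear":[0.007,0,-0.19],"rot":[0,0,0],"grip":-0.4}
    - {"linear":[0.007,0,-0.19],"rot":[0,0,0],"grip":-0.4}
    - {"linear":[0.007,0,-0.19],"rot":[0,0,0],"grip":0.2}
    - {"linear":[0.007,0,-0.19],"rot":[0,0,0],"grip":0.5}
    - {"linear":[0.007,0,-0.19],"rot":[0,0,0],"grip":1}
    - {"linear":[0.007,0,-0.19],"rot":[0,0,0],"grip":1}
    - {"linear":[0.007,0,-0.19],"rot":[0,0,0],"grip":1}
    - {"linear":[0.007,0,-0.19],"rot":[0,0,0],"grip":1}
    - {"linear":[0.007,0,-0.19],"rot":[0,0,0],"grip":1}
    - {"linear":[0.007,0,-0.19],"rot":[0,0,0],"grip":1}
    - {"linear":[0.007,0,-0.19],"rot":[0,0,0],"grip":1}
  newtons: 12

```text
time: 23.6
ee_pos: [0.5105, -0.0238, 0.155]
eef_rot: [0.605, 0.796, 0.0, 0.0]
ft_force: [-1.0, -0.5, 1.7]
width: 0.0153
```

```bash
python3 -c "
from h import *
st()"
```

```text
t 23.6 p [ 0.5105 -0.0238  0.155 ] jaw deg 15.5 F [-0.96 -0.46  1.7 ] M [ 0.011 -0.02   0.047] w 0.0153 zdown [0. 0.]
```

apply_moves:
  commands:
    - {"linear":[-0.002,0.0065,0],"rot":[0,0,0],"grip":1}
    - {"linear":[-0.004,0.013,0],"rot":[0,0,0],"grip":1}
    - {"linear":[-0.005,0.0195,0],"rot":[0,0,0],"grip":1}

```text
time: 23.9
ee_pos: [0.5088, -0.0181, 0.155]
eef_rot: [0.605, 0.796, -0.0, 0.0]
ft_force: [-0.3, -2.3, 1.3]
width: 0.0154
```

apply_moves:
  commands:
    - {"linear":[-0.002,0.0065,0],"rot":[0,0,0],"grip":1}
    - {"linear":[-0.004,0.013,0],"rot":[0,0,0],"grip":1}
    - {"linear":[-0.005,0.0195,0],"rot":[0,0,0],"grip":1}

```text
time: 24.2
ee_pos: [0.5071, -0.0121, 0.155]
eef_rot: [0.605, 0.796, -0.0, -0.0]
ft_force: [-2.1, -2.5, 3.9]
width: 0.0154
```

```bash
python3 -c "
from h import *
st()"
```

```text
t 24.2 p [ 0.5071 -0.0121  0.155 ] jaw deg 15.5 F [-2.09 -2.51  3.9 ] M [-0.71   0.533 -0.015] w 0.0154 zdown [-0.001 -0.   ]
```

apply_moves:
  commands:
    - {"linear":[-0.002,0.0065,0],"rot":[0,0,0],"grip":1}
    - {"linear":[-0.004,0.013,0],"rot":[0,0,0],"grip":1}
    - {"linear":[-0.005,0.0195,0],"rot":[0,0,0],"grip":1}

```text
time: 24.5
ee_pos: [0.5054, -0.0063, 0.1549]
eef_rot: [0.605, 0.796, -0.0, -0.0]
ft_force: [-5.1, -2.9, 6.3]
width: 0.0156
```

apply_moves:
  commands:
    - {"linear":[-0.002,0.0065,0],"rot":[0,0,0],"grip":1}
    - {"linear":[-0.004,0.013,0],"rot":[0,0,0],"grip":1}
    - {"linear":[-0.006,0.0195,0],"rot":[0,0,0],"grip":1}
    - {"linear":[-0.007,0.026,0],"rot":[0,0,0],"grip":1}

```text
time: 24.9
ee_pos: [0.5032, 0.0014, 0.1549]
eef_rot: [0.605, 0.796, -0.0, -0.001]
ft_force: [-5.2, -4.2, 6.9]
width: 0.0153
```

```bash
python3 -c "
from h import *
st()"
```

```text
t 24.9 p [0.5032 0.0014 0.1549] jaw deg 15.49 F [-5.16 -4.21  6.93] M [-0.977  1.289  0.037] w 0.0153 zdown [-0.001 -0.   ]
```

apply_moves:
  commands:
    - {"linear":[-0.003,0.0065,0],"rot":[0,0,0],"grip":1}
    - {"linear":[-0.006,0.013,0],"rot":[0,0,0],"grip":1}
    - {"linear":[-0.008,0.0195,0],"rot":[0,0,0],"grip":1}

```text
time: 25.2
ee_pos: [0.5013, 0.0075, 0.155]
eef_rot: [0.605, 0.796, 0.0, -0.0]
ft_force: [-2.9, -3.3, 4.0]
width: 0.0153
```

apply_moves:
  commands:
    - {"linear":[-0.001,0.003,0],"rot":[0,0,0],"grip":1}
    - {"linear":[-0.002,0.006,0],"rot":[0,0,0],"grip":1}

```text
time: 25.4
ee_pos: [0.5009, 0.0089, 0.155]
eef_rot: [0.605, 0.796, -0.0, 0.0]
ft_force: [-0.4, -6.1, 2.9]
width: 0.0159
```

```bash
python3 -c "
from h import *
st()"
```

```text
t 25.4 p [0.5009 0.0089 0.155 ] jaw deg 15.5 F [-0.36 -6.14  2.91] M [-1.469  0.19   0.025] w 0.0159 zdown [ 0. -0.]
```

apply_moves:
  commands:
    - {"linear":[-0.001,0.003,0],"rot":[0,0,0],"grip":1}
    - {"linear":[-0.001,0.003,0],"rot":[0,0,0],"grip":1}

```text
time: 25.6
ee_pos: [0.5009, 0.0089, 0.155]
eef_rot: [0.606, 0.796, -0.0, 0.001]
ft_force: [-0.0, -6.8, 2.1]
width: 0.0156
```

```bash
python3 -c "
from h import *
st()"
```

```text
t 25.6 p [0.5009 0.0089 0.155 ] jaw deg 15.45 F [-0.02 -6.82  2.11] M [-1.547  0.022 -0.004] w 0.0156 zdown [ 0.001 -0.001]
```

At the stop. Release and lift clear.

apply_moves:
  commands:
    - {"linear":[0,0,0],"rot":[0,0,0],"grip":0}
    - {"linear":[0,0,0],"rot":[0,0,0],"grip":-0.4}
    - {"linear":[0,0,0],"rot":[0,0,0],"grip":-0.4}
    - {"linear":[0,0,0],"rot":[0,0,0],"grip":-0.4}
    - {"linear":[0,0,0],"rot":[0,0,0],"grip":-0.4}
    - {"linear":[0,0,0.06],"rot":[0,0,0],"grip":-0.4}
    - {"linear":[0,0,0.18],"rot":[0,0,0],"grip":-0.4}
    - {"linear":[0,0,0.3],"rot":[0,0,0],"grip":-0.4}
    - {"linear":[0,-0.1,0.42],"rot":[0,0,0],"grip":-0.4}
    - {"linear":[0,-0.15,0.42],"rot":[0,0,0],"grip":-0.4}
    - {"linear":[0,-0.15,0.42],"rot":[0,0,0],"grip":-0.4}
    - {"linear":[0,-0.15,0.42],"rot":[0,0,0],"grip":-0.4}

```text
time: 26.8
ee_pos: [0.5003, -0.0345, 0.2806]
eef_rot: [0.605, 0.796, 0.0, -0.0]
ft_force: [0.0, 0.6, 0.2]
width: 0.0608
```

```bash
python3 -c "
from h import *
st(); c=r.camera('wrist')
im,s,h=rect(c,(.48,.07),.145,400,.14)
for d in r.spot_point('bolt_knob',c)[:2]: print(round(d['p'],2),np.round(atz(c,d['location'],.148),4))
dial(c,(.482,.074)); dial(c,(.455,.167)); save(c,'fin.png',None,1.5)"
```

```text
t 26.8 p [ 0.5003 -0.0345  0.2806] jaw deg 15.49 F [0.01 0.59 0.2 ] M [-0.048  0.037 -0.006] w 0.0608 zdown [-0.  0.]
0.88 [0.4987 0.0107 0.148 ]
disc [0.4815 0.072 ] 18.8 bar [(array([0.4822, 0.0758]), 45.4, 11.5, 82.6)]
disc [0.455 0.164] 11.6 bar []
```

View pics/fin.png

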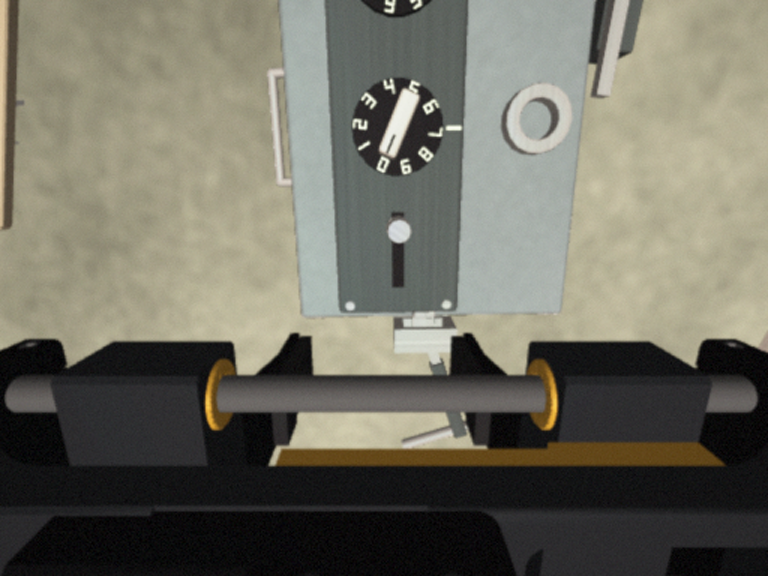

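```bash
python3 -c "
from h import *
r.close_job()"
```

```text
the job is handed in; nothing more can be done
```

I set both dials, drew the bolt fully back and handed the job in at about 27 s. The hand-in gives no verdict.

- **Left dial:** I felt a stop in each direction at about 0.3 N m, including drag, and left it mid-play at about 2.04 rad. It reads just past 3. The play I felt was about 0.16 rad, more than the stated 0.09 rad, and I put the difference down to give in the wrist and pads.
- **Right dial:** I felt a stop in each direction at about 0.25 N m and left it mid-play at about 4.31 rad. It reads just under 7.
- **Bolt:** It slid about 34 mm at its normal drag of 2–3 N, with no block in the first 12 mm where an unset catch would have stopped it. I stopped at the end stop at about 7 N.

**Final checks:** The last wrist picture shows the knob at the drawn end of its slot and the right dial at 7. The left dial was mostly out of that picture; it was last checked before the bolt was moved and had stayed where I set it. The arm ended clear of the box and never went near the loose items. I did not measure the loose items again. The ring gauge, tool holder and chuck key show no sign of moving in the last picture, and the spanner was out of view.

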